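# Seasonings back onto their coasters

## Task

Put the four things from the left of the worktop away on the right, each where its colour belongs: the green pot on the green coaster, the grey-topped salt shaker on the grey one, the red-capped spice jar on the red one and the lemon in the yellow dish. Each must end inside the rim, resting flat on the floor within it, the pot, shaker and jar upright; set them down gently, let go, and never tip the pot, shaker or jar over. Leave the green tin and the blue bowl where they stand.

Things in the scene. Friction and masses are not known exactly. Their poses are not given: they have to be found in the camera images.
- green_pot: olive green glazed pot with a brown wooden plug lid (lid fixed), round and slightly barrel-shaped, 84 mm tall, 60 mm across the foot and 70 mm at the widest, about 0.2 kg. Grip round the body at about 55 to 65 mm height. Origin: centre of its underside, z up along its axis; it starts upright. It starts on the worktop in any of four places on the left wing (positive y), at any yaw.
- salt_shaker: small shaker of clear glass with grey contents and a perforated grey metal top, round, 90 mm tall, about 0.1 kg: body 43 mm across up to 66 mm height, top 34 mm across above 74 mm. Its foot is a little uneven, so it leans by about 0.04 rad at rest. Grip the body at about 50 mm height. Origin: centre of its underside, z up along its axis; it starts upright. It starts on the worktop in any of four places on the left wing (positive y), at any yaw.
- spice_jar: slim glass spice jar with a red screw cap (cap fixed, its middle dark from above), round, 106 mm tall, about 0.11 kg: body 42 mm across, cap 45 mm across from 85 to 106 mm height. Grip the cap or the body just below it. Origin: centre of its underside, z up along its axis; it starts upright. It starts on the worktop in any of four places on the left wing (positive y), at any yaw.
- lemon: yellow lemon lying on its side, 71 mm long, 53 mm wide, 51 mm high, about 0.085 kg. Origin: centre of its underside as it lies at the start (its middle is 25.5 mm above); x is along its length, y across, z up. Grip it across its width (along y) at its middle. It starts on the worktop in any of four places on the left wing (positive y), at any yaw.
- green_coaster: round olive green coaster for the green pot: flat floor (with a darker printed disc in its middle) inside a raised rim, 88 mm outside, recess 80 mm across, floor 4 mm above the worktop, rim top 10 mm above it. It is stuck to the worktop with a non-slip foot and does not move. Origin: centre of its underside on the worktop (z = 0), z up; its yaw has no meaning. It starts in any of four places on the right wing (negative y).
- grey_coaster: round dark grey coaster for the salt shaker: flat floor (with a darker printed disc in its middle) inside a raised rim, 70 mm outside, recess 62 mm across, floor 4 mm above the worktop, rim top 10 mm above it. It is stuck to the worktop with a non-slip foot and does not move. Origin: centre of its underside on the worktop (z = 0), z up; its yaw has no meaning. It starts in any of four places on the right wing (negative y).
- red_coaster: round red coaster for the spice jar: flat floor (with a darker printed disc in its middle) inside a raised rim, 72 mm outside, recess 64 mm across, floor 4 mm above the worktop, rim top 10 mm above it. It is stuck to the worktop with a non-slip foot and does not move. Origin: centre of its underside on the worktop (z = 0), z up; its yaw has no meaning. It starts in any of four places on the right wing (negative y).
- yellow_dish: round yellow shallow dish for the lemon: flat floor (with a darker printed disc in its middle) inside a raised rim, 96 mm outside, recess 88 mm across, floor 4 mm above the worktop, rim top 10 mm above it. It is stuck to the worktop with a non-slip foot and does not move. Origin: centre of its underside on the worktop (z = 0), z up; its yaw has no meaning. It starts in any of four places on the right wing (negative y).
- green_tin: bystander: food tin with a green wrapper and a gold-coloured lid, 75 mm across, 58 mm tall, loose, standing behind the coasters on the right wing; origin at the centre of its underside. Leave it alone. A shelf board hangs over the back of the right wing, underside 0.62 m above the worktop, so travel with the fingertips below about 0.22 m.
- blue_bowl: bystander: small blue bowl, 105 mm across, 51 mm tall, loose, on the left wing; origin at the centre of its underside. Leave it alone. When crossing between the wings pass at about x = 0.42: a tall tiled wall corner juts out to about x = 0.54, y = -0.10. The coffee machine beyond the left wing is 0.37 m tall.

How it is judged:
At the end, for the whole second after the job is handed in: Pot, shaker and jar stand upright (0.1 rad) on the floors of their own coasters, within 13 mm of the centre and 3 mm of the floor's height; the lemon lies inside the rim of the yellow dish (within 25 mm of its centre, underside at most 16 mm up); all released and at rest (horizontal distance between green_pot and green_coaster below 0.013 m and z of green_pot in the frame of green_coaster between 0.001 and 0.007 m and linear speed of each of green_pot, salt_shaker, spice_jar, lemon below 0.02 m/s and angular speed of each of green_pot, salt_shaker, spice_jar, lemon below 0.2 rad/s and angle between each of green_pot, salt_shaker, spice_jar's own z axis and vertical below 0.1 rad and horizontal distance between salt_shaker and grey_coaster below 0.013 m and z of salt_shaker in the frame of grey_coaster between 0.001 and 0.007 m and horizontal distance between spice_jar and red_coaster below 0.013 m and z of spice_jar in the frame of red_coaster between 0.001 and 0.007 m and horizontal distance between lemon and yellow_dish below 0.025 m and z of lemon in the frame of yellow_dish between 0.001 and 0.016 m); the robot touches nothing.
It fails at once if a pot, shaker or jar is tipped over (leans more than 0.6 rad) (angle between any of green_pot, salt_shaker, spice_jar's own z axis and vertical above 0.6 rad).
It fails at once if a thing is dropped from more than about 2 cm onto its coaster (faster than 0.6 m/s just above its floor) ((horizontal distance between green_pot and green_coaster below 0.04 m and z of green_pot in the frame of green_coaster below 0.03 m and linear speed of green_pot above 0.6 m/s) or (horizontal distance between salt_shaker and grey_coaster below 0.04 m and z of salt_shaker in the frame of grey_coaster below 0.03 m and linear speed of salt_shaker above 0.6 m/s) or (horizontal distance between spice_jar and red_coaster below 0.04 m and z of spice_jar in the frame of red_coaster below 0.03 m and linear speed of spice_jar above 0.6 m/s) or (horizontal distance between lemon and yellow_dish below 0.04 m and z of lemon in the frame of yellow_dish below 0.03 m and linear speed of lemon above 0.6 m/s)).
It fails at once if the tin is pushed from its place (distance of green_tin from where it was at the start of the episode above 0.02 m or angle between green_tin's own z axis and vertical above 0.3 rad).
It fails at once if the blue bowl is pushed from its place (distance of blue_bowl from where it was at the start of the episode above 0.02 m or angle between blue_bowl's own z axis and vertical above 0.3 rad).
It also fails if it takes over 109 s, if anything falls off the work surface, if the arm or the gripper's body presses on something with over 40 N, if the wrist force passes 120 N, or if a joint passes its speed limit or range.

## Robot

A 6-joint arm with a two-finger parallel gripper is mounted at the origin on a cart in front of the work surface, level with it; the furniture and walls round the work are solid. World frame = base frame: x ahead of the robot, y to its left, z up, the work surface at z = 0. Lengths are in m, angles in rad, forces in N, time in s.
With the tool pointing down it reaches from about 0.375 to 0.9 m from the base axis. Payload 3.1 kg.
Tool frame: the origin (TCP) lies at the very end of the fingers, on their centre line; the grasp point (between the pads) lies 19 mm behind it; z points along the fingers, y is the line along which they close (so a half turn about z gives the same grasp; the last joint's range is limited). The gripper opens to 87 mm and grips with 3 to 60 N. Pads are 19 mm wide; open, the fingers measure 117 mm over their backs; the gripper's body (75 mm by 190 mm) begins 51 mm behind the grasp point.
Start: joints at [1.091, 0.527, 1.433, -0, 1.181, -0.178], TCP at [0.185, 0.597, 0.223] pointing down, gripper open.
Joint ranges: [-3.08, 3.08], [-0.75, 2.2], [0.22, 2.44], [-1.43, 4.57], [0, 2.65], [-2.85, 2.85]. Speed limits (rad/s): [2.79, 2.79, 3.14, 3.14, 3.14, 3.14].

## Interface

Orientations are given as a unit quaternion [x, y, z, w].
In Python, from rig import status, viewer, robot gives the robot as it stands.
- The arm moves only by the tool arm_command, never from a script. Its arguments are lists of equal length, an entry for each row: "delta_rot": the turn, a rotation vector about the tool's x, y, z in degrees, a list of three; "delta_pos": the shift along the tool's x, y, z in m, a list of three; "gripper": the closure, from -1 (fully open) to 1 (shut). In form: {"delta_rot": [[rx, ry, rz], ...], "delta_pos": [[dx, dy, dz], ...], "gripper": [gripper, ...]}. A call has 1 to 12 rows; each row is the pose to reach, as a shift and turn from the pose commanded when the call began, along the tool's axes at that moment; what a row does not reach only later rows make up. A row lasts 1/12 s, in which the tool goes at most 41.7 mm and 7.16 degrees, less where a joint would pass 70% of its speed; a pose out of reach is approached as far as the arm can. A call with a gripper value outside its range is refused whole. The fingers move at their own pace and stop on an object; "grip_force" is the grip in N (left out, the last holds). Time passes only in rows, so rows that repeat a pose let the fingers close. It gives the time, the measured TCP pose, the force, the opening and the grip force at its end, in the units of the state.
- status.get_obs(): the state, without advancing time (a new reading comes with each control period).
- viewer.camera(name): name is "side" or "top" or "wrist"; returns a dict with "pixels" (400x640x3 uint8, blue, green, red), "fx", "fy", "cx", "cy" (pixels), "k1" (the pictures are not rectified: a ray, as slopes to the right and down, at radius r is drawn at 1 + k1 r^2 times it, then the intrinsics apply), "pose" (4x4, takes a point from camera to world coordinates); the wrist camera has in their place "mount" (4x4, takes a point from camera to tool coordinates, whose origin is the TCP and whose axes are the flange's). Camera axes: x right, y down, z forward; pixel columns grow to the right and rows downward; lengths in m; the calibration is good to about 2 mm. A picture is of the moment at which its call begins: read the wrist's pose just before it. There is no depth.
- robot.hand_in(): hands the job in; it is judged then, once.
The state is a dict: "time": time; "q": joint angles; "joint_velocities": joint speeds; "joint_torque": joint torques, N m; "position": TCP position; "tool_rot": TCP orientation; "ft_force": force on the tool from outside, world axes, zero at the start; "moment": the same for the moment, N m; "grip_width": finger opening in m; "grip_force": force on a finger pad.
Only numpy, scipy, OpenCV 4.12 (cv2) and the standard library are available. Lean on these libraries where they do the work, as an engineer would, in place of code of your own. Each camera call takes 0.05 s, during which the arm holds its last target. There are 200 camera calls.

## Working session

There is one attempt and no reset: what is moved stays moved. The work goes in short steps, Python scripts to look and compute and a tool call to move; the robot and the scene stay as the last step left them, time stands still between calls to the robot, and variables do not carry over. Pictures are saved under pics/ and viewed, at most 14 in all, crops included, and the job is handed in when it is done.

Besides the shell and the picture viewer there is one more tool, called as name(argument=value, ...), one argument or row to a line, values as JSON. arm_command: Moves the arm, as the interface text tells. Its arguments: {"type":"object","properties":{"delta_rot":{"type":"array","items":{"type":"array","items":{"type":"number"}}},"delta_pos":{"type":"array","items":{"type":"array","items":{"type":"number"}}},"gripper":{"type":"array","items":{"type":"number"}},"grip_force":{"type":"number"}},"required":["delta_rot","delta_pos","gripper"]}

```bash
ls; mkdir -p pics; python3 - <<'E'
from rig import status, viewer, robot
import cv2
s=status.get_obs();print(s)
for n in ("top","side"):
    c=viewer.camera(n);cv2.imwrite(f"pics/{n}0.png",c["pixels"]);print(n,{k:v for k,v in c.items() if k!="pixels"})
E
```

```text
pics
{'time': 0.0, 'q': array([ 1.09151130e+00,  5.28455678e-01,  1.43390786e+00, -3.73826708e-05,
        1.18139661e+00, -1.78538458e-01]), 'joint_velocities': array([-0.00042593, -0.00076746, -0.00014775, -0.00156046, -0.00014485,
        0.00231579]), 'joint_torque': array([ 3.62709193e-05, -4.40045214e+01, -1.76591223e+01,  6.31630886e-02,
        5.81114867e-02, -1.72414275e-04]), 'position': array([0.18480494, 0.59627997, 0.22157632]), 'tool_rot': array([ 1.49800091e-01,  9.88715711e-01, -1.03123816e-03, -3.33707896e-04]), 'ft_force': array([ 0.50327755, -0.64073019, -0.14992535]), 'moment': array([-0.00469027, -0.00335323, -0.00064205]), 'grip_force': 0.0, 'grip_width': 0.08717847776250372}
top {'fx': 416.61545904505385, 'fy': 416.61545904505385, 'cx': 318.83705708490675, 'cy': 204.98764882491545, 'k1': -0.06958687573294046, 'pose': array([[ 0.02701378, -0.99728224,  0.06854481,  0.36887898],
       [-0.99939797, -0.02843714, -0.01987514,  0.02455502],
       [ 0.02177035, -0.06796664, -0.99745004,  1.32665694],
       [ 0.        ,  0.        ,  0.        ,  1.        ]])}
side {'fx': 434.8999900637547, 'fy': 434.8999900637547, 'cx': 324.16081018390827, 'cy': 193.7803862127593, 'k1': -0.06322523061478712, 'pose': array([[-0.99525821, -0.08668514,  0.04412243,  0.38581842],
       [-0.09657776,  0.82672271, -0.55425833,  0.68056441],
       [ 0.01156895, -0.5558914 , -0.83117442,  1.04007884],
       [ 0.        ,  0.        ,  0.        ,  1.        ]])}
```

View pics/top0.png

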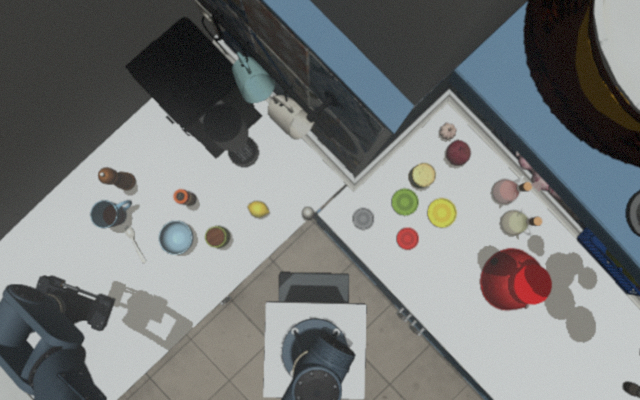

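View pics/side0.png

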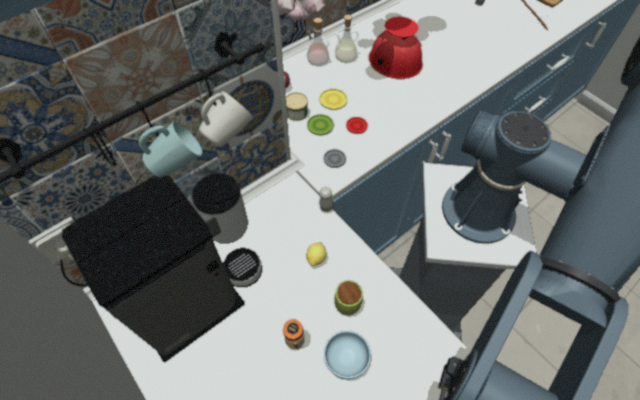

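The top view shows the jar at about (184,197), bowl (177,238), pot (217,237), lemon (258,209) and shaker (308,213). The coasters are grey (363,218), green (404,201), red (407,238) and yellow (441,212), with the tin at (422,175). The side view shows the same things on the left wing: shaker (326,197), lemon (316,253), pot (348,296) and jar (293,333).

```bash
cat > h.py <<'E'
from rig import status, viewer, robot
import cv2, numpy as np
from scipy.spatial.transform import Rotation as R
def camT(c,obs):
    if "pose" in c: return np.array(c["pose"])
    T=np.eye(4);T[:3,:3]=R.from_quat(obs["tool_rot"]).as_matrix();T[:3,3]=obs["position"];return T@np.array(c["mount"])
def K(c): return np.array([[c["fx"],0,c["cx"]],[0,c["fy"],c["cy"]],[0,0,1.]])
def cast(c,T,px,z):
    p=cv2.undistortPoints(np.array(px,float).reshape(-1,1,2),K(c),np.array([c["k1"],0,0,0])).reshape(-1,2)
    d=np.c_[p,np.ones(len(p))]@T[:3,:3].T;o=T[:3,3]
    return o+d*((z-o[2])/d[:,2])[:,None]
def project(c,T,P):
    Ti=np.linalg.inv(T);r,_=cv2.Rodrigues(Ti[:3,:3])
    return cv2.projectPoints(np.array(P,float).reshape(-1,1,3),r,Ti[:3,3],K(c),np.array([c["k1"],0,0,0]))[0].reshape(-1,2)
def blob(hsv,lo,hi,roi):
    """centroid,area,minAreaRect,contour of the largest blob of the HSV range in roi (x0,y0,x1,y1)"""
    x0,y0,x1,y1=roi;m=cv2.inRange(hsv[y0:y1,x0:x1],np.array(lo),np.array(hi))
    m=cv2.morphologyEx(m,cv2.MORPH_CLOSE,np.ones((5,5)))
    cs=cv2.findContours(m,cv2.RETR_EXTERNAL,cv2.CHAIN_APPROX_NONE)[0]
    if not cs: return None
    k=max(cs,key=cv2.contourArea)+np.array([x0,y0])
    M=cv2.moments(k);return np.array([M["m10"],M["m01"]])/max(M["m00"],1e-9),M["m00"],k
def goto(obs,p,ang=None):
    """tool-frame shift to world p; turn (deg, tool z) so that closing axis lies at world angle ang (mod 180)"""
    Rm=R.from_quat(obs["tool_rot"]);d=Rm.inv().apply(np.array(p)-obs["position"])
    out=[np.round(d,4)]
    if ang is not None:
        y=Rm.as_matrix()[:,1];cur=np.degrees(np.arctan2(y[1],y[0]))
        t=(cur-ang+90)%180-90   # tool z down: positive turn lowers world angle
        out.append(round(t,1))
    return out
E
cat > m.py <<'E'
from h import *
c=viewer.camera("top");T=camT(c,None);im=c["pixels"];h=cv2.cvtColor(im,cv2.COLOR_BGR2HSV)
def rep(n,px,r,lo,hi,z):
    b=blob(h,lo,hi,(px[0]-r,px[1]-r,px[0]+r,px[1]+r))
    if b is None: print(n,"none",h[px[1],px[0]]);return
    e=cv2.fitEllipse(b[2]);w=cast(c,T,[b[0],e[0]],z)
    print(n,b[0].round(1),b[1],np.round(e,1) if 0 else [np.round(v,1) for v in e],w[:,:2].round(4).tolist(),h[px[1],px[0]])
rep("grey",(363,218),18,(0,0,60),(180,90,165),.009)
rep("green",(404,201),19,(25,90,30),(60,255,255),.009)
rep("red",(407,238),16,(0,100,60),(180,255,255),.009)
rep("yellow",(441,212),20,(20,110,60),(35,255,255),.009)
rep("lemon",(258,209),16,(20,90,60),(35,255,255),.0255)
rep("pot",(217,237),18,(0,80,20),(60,255,255),.06)
rep("jarcap",(184,197),18,(0,120,60),(20,255,255),.1)
rep("shaker",(308,213),14,(0,0,0),(180,90,170),.05)
rep("tin",(422,175),18,(15,40,60),(60,255,255),.055)
rep("bowl",(177,238),24,(90,50,40),(125,255,255),.045)
cv2.imwrite("pics/topz.png",cv2.hconcat([cv2.resize(im[165:275,150:290],None,fx=2.8,fy=2.8,interpolation=2),cv2.resize(im[165:275,290:430],None,fx=2.8,fy=2.8,interpolation=2)]))
E
python3 m.py; python3 -c "
from h import *
c=viewer.camera('wrist');print(c['mount'],c['fx'],c['k1']);cv2.imwrite('pics/w0.png',c['pixels'])"
```

```text
grey [362.7 218.5] 357.0 [array([362.7, 218.5]), array([21.3, 21.5]), np.float64(103.3)] [[0.4204, -0.142], [0.4205, -0.1421]] [ 60   4 137]
green [404.4 201.7] 481.5 [array([404.4, 201.7]), array([24.6, 25. ]), np.float64(96.4)] [[0.4779, -0.2749], [0.4779, -0.2749]] [ 42 123 158]
red [407.1 238.2] 327.0 [array([407.1, 238.2]), array([20.2, 20.7]), np.float64(137.2)] [[0.3616, -0.285], [0.3616, -0.285]] [  1 161 193]
yellow [441.4 212.4] 577.5 [array([441.4, 212.4]), array([26.9, 27.4]), np.float64(151.7)] [[0.4467, -0.3954], [0.4467, -0.3954]] [ 31 139 202]
lemon [257.8 208.7] 201.0 [array([257.9, 208.8]), array([13.8, 19. ]), np.float64(104.6)] [[0.4412, 0.1889], [0.4411, 0.1887]] [ 31 135 197]
pot [215.8 236.5] 288.0 [array([215.8, 236.5]), array([19. , 19.6]), np.float64(60.1)] [[0.3513, 0.3088], [0.3512, 0.3088]] [ 12  99 108]
jarcap [180.6 196. ] 125.0 [array([180.6, 196. ]), array([12.5, 13. ]), np.float64(77.9)] [[0.4681, 0.4097], [0.4681, 0.4097]] [  8 138 152]
shaker [311.3 216.7] 350.5 [array([311.3, 216.7]), array([22.2, 23.3]), np.float64(60.2)] [[0.42, 0.0212], [0.4198, 0.0211]] [ 35   9 179]
tin [422.9 174.7] 429.5 [array([422.9, 174.7]), array([22.9, 24.1]), np.float64(47.8)] [[0.5598, -0.3216], [0.5598, -0.3215]] [ 29  75 194]
bowl [177.4 237.4] 564.0 [array([177.4, 237.4]), array([26.2, 27.8]), np.float64(17.4)] [[0.3448, 0.4306], [0.3448, 0.4306]] [ 96  53 198]
[[ 9.54389743e-05 -9.60140431e-01 -2.79518055e-01  7.60866377e-02]
 [ 9.99999978e-01  1.43445968e-04 -1.51293631e-04  7.55417491e-04]
 [ 1.85358870e-04 -2.79518035e-01  9.60140424e-01 -1.61910978e-01]
 [ 0.00000000e+00  0.00000000e+00  0.00000000e+00  1.00000000e+00]] 320.0809417202184 -0.04768936860902854
```

View pics/topz.png

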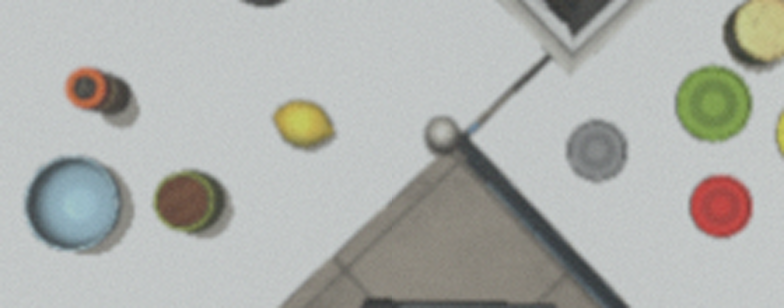

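The crop shows the jar's red ring, the pot's lid inside its green edge, the lemon (its long axis running upper left to lower right), the shaker's top at about (308.5,213), and the four coasters clearly separated. I'll start with the lemon.

```bash
python3 - <<'E'
from h import *
o=status.get_obs();print(goto(o,[.441,.189,.16],-14.6)); print(R.from_quat(o["tool_rot"]).as_matrix().round(3))
E
```

```text
[array([-0.3653, -0.3133,  0.0622]), np.float64(87.4)]
[[-0.955  0.296 -0.001]
 [ 0.296  0.955 -0.001]
 [ 0.    -0.001 -1.   ]]
```

arm_command(
  delta_rot=[
    [0,0,87.4],
    [0,0,87.4],
    [0,0,87.4],
    [0,0,87.4],
    [0,0,87.4],
    [0,0,87.4],
    [0,0,87.4],
    [0,0,87.4],
    [0,0,87.4],
    [0,0,87.4],
    [0,0,87.4],
    [0,0,87.4],
  ],
  delta_pos=[
    [-0.365,-0.313,0.06],
    [-0.365,-0.313,0.06],
    [-0.365,-0.313,0.06],
    [-0.365,-0.313,0.06],
    [-0.365,-0.313,0.06],
    [-0.365,-0.313,0.06],
    [-0.365,-0.313,0.06],
    [-0.365,-0.313,0.06],
    [-0.365,-0.313,0.06],
    [-0.365,-0.313,0.06],
    [-0.365,-0.313,0.06],
    [-0.365,-0.313,0.06],
  ],
  gripper=[-1,-1,-1,-1,-1,-1,-1,-1,-1,-1,-1,-1],
  grip_force=15,
)

```text
time: 1.2
position: [0.4431, 0.1868, 0.1623]
tool_rot: [0.786, 0.618, 0.0, 0.001]
ft_force: [0.2, 0.9, 0.2]
grip_width: 0.0869
grip_force: 0.0
```

```bash
cat > w.py <<'E'
from h import *
import sys
# usage: name
def shot(name=None):
    o=status.get_obs();c=viewer.camera("wrist");T=camT(c,o)
    if name: cv2.imwrite(f"pics/{name}.png",c["pixels"])
    return o,c,T,cv2.cvtColor(c["pixels"],cv2.COLOR_BGR2HSV)
E
python3 - <<'E'
from w import *
o,c,T,h=shot("w1")
print(o["q"].round(2),o["position"],project(c,T,[[.441,.189,.0255]]))
b=blob(h,(20,100,60),(36,255,255),(0,0,640,400))
e=cv2.fitEllipse(b[2]);r=cv2.minAreaRect(b[2])
print(b[0],b[1],e,r)
print(cast(c,T,[b[0],e[0]],.0255))
w=cast(c,T,b[2].reshape(-1,2),.0255)[:,:2]
m=cv2.fitEllipse((w*1e4).astype(np.float32));print(m)
E
```

```text
[ 0.17  0.43  1.85 -0.    0.86  0.41] [0.44308118 0.18680347 0.16225777] [[316.44132703 187.74652409]]
[162.22981334  77.71179212] 6330.5 ((162.3146209716797, 77.7253189086914), (86.29684448242188, 93.71212768554688), 137.70086669921875) ((163.0, 78.5), (91.0, 90.0), 90.0)
[[0.33178023 0.31969059 0.0255    ]
 [0.33185084 0.31966025 0.0255    ]]
((3311.52587890625, 3186.9306640625), (767.8615112304688, 815.1117553710938), 82.10860443115234)
```

View pics/w1.png

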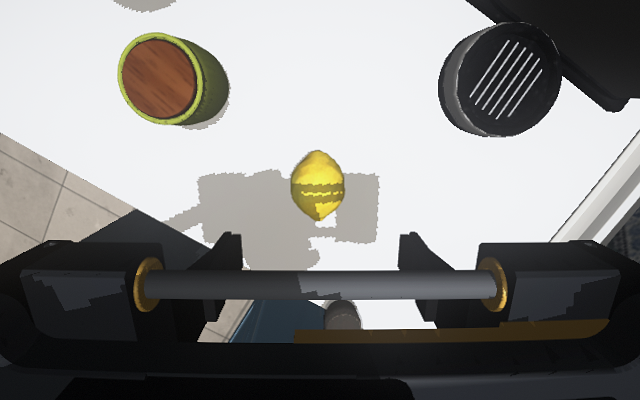

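The wrist view shows the lemon upright in the picture at (318,186), with the pot at about (162,78). I'll measure both.

```bash
python3 - <<'E'
from w import *
o,c,T,h=shot()
b=blob(h,(18,80,30),(36,255,255),(270,130,370,235))
w=cast(c,T,b[2].reshape(-1,2),.0255)[:,:2]
m=cv2.fitEllipse((w*1e4).astype(np.float32));print(b[0],m,cast(c,T,[b[0]],.0255))
x,y=m[0][0]/1e4,m[0][1]/1e4
# long axis world angle by PCA
q=w-w.mean(0);v=np.linalg.eigh(q.T@q)[1][:,1];a=np.degrees(np.arctan2(v[1],v[0]));print("long",a)
print(goto(o,[x,y,.009],a+90))
# pot lid
b=blob(h,(0,80,30),(20,255,255),(100,20,240,140));print(b[0],cast(c,T,[b[0]],.083))
E
```

```text
[313.64258438 183.4985218 ] ((4421.41650390625, 1903.6951904296875), (502.4000244140625, 654.580078125), 166.50607299804688) [[0.44242519 0.19131306 0.0255    ]]
long 77.50962679038224
[array([ 0.005 , -0.0055,  0.153 ]), np.float64(-1.6)]
[152.53691301  77.08930261] [[0.35401905 0.30886463 0.083     ]]
```

arm_command(
  delta_rot=[
    [0,0,-1.5],
    [0,0,-1.5],
    [0,0,-1.5],
    [0,0,-1.5],
    [0,0,-1.5],
    [0,0,-1.5],
    [0,0,-1.5],
    [0,0,-1.5],
    [0,0,-1.5],
    [0,0,-1.5],
    [0,0,-1.5],
    [0,0,-1.5],
  ],
  delta_pos=[
    [0.005,-0.003,0.03],
    [0.005,-0.003,0.06],
    [0.005,-0.003,0.09],
    [0.005,-0.003,0.12],
    [0.005,-0.003,0.14],
    [0.005,-0.003,0.152],
    [0.005,-0.003,0.152],
    [0.005,-0.003,0.152],
    [0.005,-0.003,0.152],
    [0.005,-0.003,0.152],
    [0.005,-0.003,0.152],
    [0.005,-0.003,0.152],
  ],
  gripper=[-1,-1,-1,-1,-1,-1,-1,1,1,1,1,1],
  grip_force=12,
)

```text
time: 2.3
position: [0.4398, 0.1956, 0.0115]
tool_rot: [0.775, 0.632, 0.001, 0.0]
ft_force: [1.1, -1.0, 1.1]
grip_width: 0.0614
grip_force: 0.0
```

arm_command(
  delta_rot=[
    [0,0,0],
    [0,0,0],
    [0,0,0],
    [0,0,0],
    [0,0,0],
  ],
  delta_pos=[
    [0,0,0],
    [0,0,0],
    [0,0,0],
    [0,0,0],
    [0,0,0],
  ],
  gripper=[1,1,1,1,1],
)

```text
time: 2.72
position: [0.4397, 0.1955, 0.0111]
tool_rot: [0.775, 0.631, 0.001, 0.0]
ft_force: [-0.5, 0.1, 5.9]
grip_width: 0.0503
grip_force: 11.6
```

```bash
cat >> h.py <<'E'
def plan(pts,turn=0):
    """tool-frame shifts of world waypoints from where the arm stands; yaw after turn"""
    o=status.get_obs();Rm=R.from_quat(o["tool_rot"]);y=Rm.as_matrix()[:,1];x=Rm.as_matrix()[:,0]
    print("q",o["q"].round(2),"z-axis",Rm.as_matrix()[:,2].round(3),"toolx deg",np.degrees(np.arctan2(x[1],x[0])).round(1),"tooly deg",np.degrees(np.arctan2(y[1],y[0])).round(1))
    for p in pts: print(p,Rm.inv().apply(np.array(p)-o["position"]).round(4))
E
python3 - <<'E'
from h import *
plan([[.44,.195,.18],[.42,.02,.18],[.415,-.1,.18],[.4467,-.3954,.18]])
E
```

```text
q [0.19 0.72 1.94 0.   0.48 0.39] z-axis [ 0.001  0.    -1.   ] toolx deg 78.3 tooly deg -11.7
[0.44, 0.195, 0.18] [-0.0003  0.0005 -0.1689]
[0.42, 0.02, 0.18] [-0.1757  0.0164 -0.169 ]
[0.415, -0.1, 0.18] [-0.2942  0.0358 -0.169 ]
[0.4467, -0.3954, 0.18] [-0.5771  0.1267 -0.1691]
```

arm_command(
  delta_rot=[
    [0,0,0],
    [0,0,0],
    [0,0,0],
    [0,0,0],
    [0,0,0],
    [0,0,0],
    [0,0,6],
    [0,0,12],
    [0,0,18],
    [0,0,24],
    [0,0,30],
    [0,0,36],
  ],
  delta_pos=[
    [0,0,-0.03],
    [0,0,-0.065],
    [0,0,-0.1],
    [0,0,-0.135],
    [0,0,-0.169],
    [-0.035,0.003,-0.169],
    [-0.07,0.006,-0.169],
    [-0.105,0.009,-0.169],
    [-0.14,0.013,-0.169],
    [-0.176,0.016,-0.169],
    [-0.215,0.023,-0.169],
    [-0.255,0.03,-0.169],
  ],
  gripper=[1,1,1,1,1,1,1,1,1,1,1,1],
)

```text
time: 3.72
position: [0.4157, -0.0615, 0.1793]
tool_rot: [0.933, 0.359, -0.0, -0.001]
ft_force: [0.1, -0.1, -1.0]
grip_width: 0.0504
grip_force: 11.6
```

```bash
python3 - <<'E'
from h import *
plan([[.415,-.1,.18],[.4467,-.3954,.12]])
o=status.get_obs();print(o["position"],o["grip_width"],o["grip_force"])
E
```

```text
q [-0.41  0.33  1.97  0.    0.84  0.42] z-axis [-0.001  0.001 -1.   ] toolx deg 42.1 tooly deg -47.9
[0.415, -0.1, 0.18] [-0.0263  0.0281 -0.0007]
[0.4467, -0.3954, 0.12] [-0.2007  0.2687  0.0591]
[ 0.41574803 -0.06152294  0.17932218] 0.05043634751883374 11.613130496625672
```

arm_command(
  delta_rot=[
    [0,0,4],
    [0,0,8],
    [0,0,12],
    [0,0,16],
    [0,0,20],
    [0,0,24],
    [0,0,28],
    [0,0,32],
    [0,0,36],
    [0,0,36],
    [0,0,36],
    [0,0,36],
  ],
  delta_pos=[
    [-0.026,0.028,0],
    [-0.048,0.058,0.0],
    [-0.07,0.088,0.0],
    [-0.092,0.118,0.0],
    [-0.114,0.148,0.0],
    [-0.136,0.178,0.01],
    [-0.158,0.208,0.02],
    [-0.18,0.24,0.04],
    [-0.2,0.268,0.059],
    [-0.2,0.268,0.059],
    [-0.2,0.268,0.059],
    [-0.2,0.268,0.059],
  ],
  gripper=[1,1,1,1,1,1,1,1,1,1,1,1],
)

```text
time: 4.72
position: [0.4486, -0.3919, 0.1197]
tool_rot: [0.998, 0.055, -0.001, -0.002]
ft_force: [0.3, 0.8, 0.6]
grip_width: 0.0501
grip_force: 11.6
```

```bash
python3 - <<'E'
from w import *
o,c,T,h=shot("w2")
b=blob(h,(18,100,30),(36,255,255),(0,0,640,400));print(b[0],b[1])
print("dish px",project(c,T,[[.4467,-.3954,.009]]))
plan([[.4467,-.3954,.016]])
E
```

```text
[323.79590551 210.42614086] 11373.0
dish px [[324.47523493 199.29027434]]
q [-0.9   0.62  1.6   0.    0.93  0.55] z-axis [-0.001  0.002 -1.   ] toolx deg 6.4 tooly deg -83.6
[0.4467, -0.3954, 0.016] [-0.0026  0.0038  0.1044]
```

View pics/w2.png

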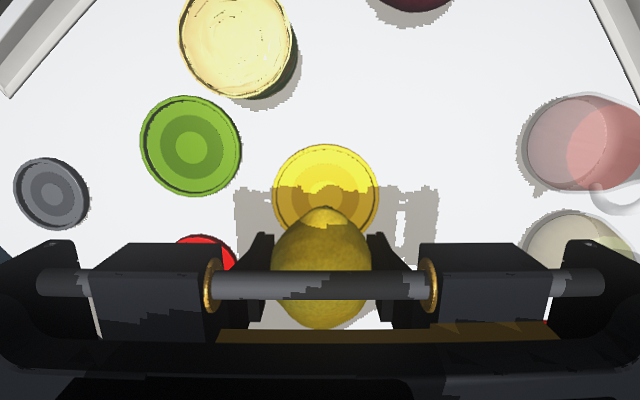

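The wrist view shows the dish's centre near (325,198) as predicted, with the lemon held over its near side, green at (190,146) and grey at (51,193). I'll lower the lemon with a 5 mm correction along tool x.

arm_command(
  delta_rot=[
    [0,0,0],
    [0,0,0],
    [0,0,0],
    [0,0,0],
    [0,0,0],
    [0,0,0],
    [0,0,0],
    [0,0,0],
    [0,0,0],
    [0,0,0],
    [0,0,0],
    [0,0,0],
  ],
  delta_pos=[
    [0.002,0.001,0.025],
    [0.002,0.001,0.05],
    [0.002,0.001,0.07],
    [0.002,0.001,0.085],
    [0.002,0.001,0.095],
    [0.002,0.001,0.1],
    [0.002,0.001,0.104],
    [0.002,0.001,0.104],
    [0.002,0.001,0.104],
    [0.002,0.001,0.104],
    [0.002,0.001,0.104],
    [0.002,0.001,0.104],
  ],
  gripper=[1,1,1,1,1,1,1,1,1,1,0.0,0.0],
)

```text
time: 5.77
position: [0.4519, -0.3944, 0.0172]
tool_rot: [0.998, 0.055, 0.0, 0.001]
ft_force: [0.0, 0.3, -0.9]
grip_width: 0.0505
grip_force: 11.6
```

```bash
python3 - <<'E'
from h import *
o=status.get_obs();print(o["position"],o["grip_width"],o["ft_force"])
E
```

```text
[ 0.45189468 -0.39438764  0.0171949 ] 0.050460495354350564 [ 0.01881358  0.34637379 -0.93926504]
```

arm_command(
  delta_rot=[
    [0,0,0],
    [0,0,0],
    [0,0,0],
    [0,0,0],
    [0,0,0],
    [0,0,0],
    [0,0,0],
    [0,0,0],
    [0,0,0],
    [0,0,0],
    [0,0,0],
    [0,0,0],
  ],
  delta_pos=[
    [0,0,0.001],
    [0,0,0.002],
    [0,0,0.002],
    [0,0,0.002],
    [0,0,0.002],
    [0,0,0.002],
    [0,0,0.002],
    [0,0,0.0],
    [0,0,-0.03],
    [0,0,-0.065],
    [0,0,-0.1],
    [0,0,-0.135],
  ],
  gripper=[1,1,-0.4,-0.6,-0.8,-1,-1,-1,-1,-1,-1,-1],
)

```text
time: 6.77
position: [0.4513, -0.3936, 0.1528]
tool_rot: [0.998, 0.055, -0.0, -0.0]
ft_force: [-0.2, -0.8, -0.4]
grip_width: 0.0865
grip_force: 0.0
```

```bash
python3 - <<'E'
from w import *
o,c,T,h=shot("w3")
def e(n,roi,lo,hi,z):
    b=blob(h,lo,hi,roi);e=cv2.fitEllipse(b[2]);print(n,b[0].round(1),np.round(e[1],1),cast(c,T,[b[0]],z).round(4))
P=project(c,T,[[.478,-.275,.009],[.4204,-.142,.009],[.3616,-.285,.009],[.4467,-.3954,.009]]).round().astype(int);print(P)
g=P[0];e("green",(g[0]-70,max(g[1]-70,0),g[0]+70,g[1]+70),(36,90,30),(60,255,255),.009)
g=P[1];e("grey",(max(g[0]-60,0),max(g[1]-60,0),g[0]+60,g[1]+60),(0,0,50),(180,60,150),.009)
g=P[3];e("yellow+lemon",(g[0]-70,max(g[1]-70,0),g[0]+70,g[1]+70),(18,90,30),(36,255,255),.009)
E
```

```text
[[201 148]
 [ 72 191]
 [209 258]
 [322 192]]
green [201.  144.6] [86.  93.8] [[ 0.481  -0.2754  0.009 ]]
grey [ 74.4 187.8] [61.4 73.7] [[ 0.424  -0.1453  0.009 ]]
yellow+lemon [322.2 189.4] [92.8 95.1] [[ 0.4498 -0.3955  0.009 ]]
```

View pics/w3.png

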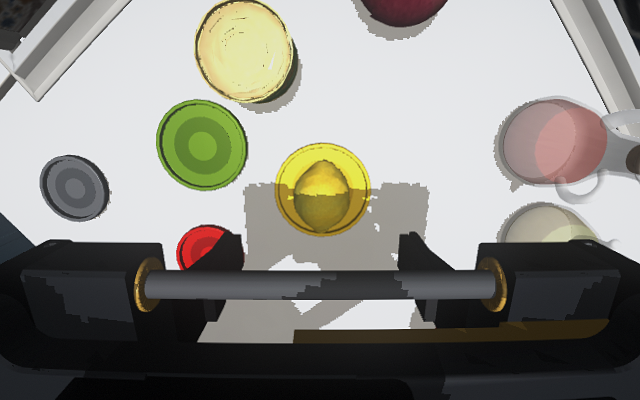

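The lemon lies central in the dish at (322,195). Next is the shaker.

```bash
python3 - <<'E'
from h import *
c=viewer.camera("top");p=cast(c,camT(c,None),[[307.9,212.5]],.086)[0];print(p)
plan([[.43,-.25,.18],[.415,-.1,.18],[.405,.02,.18],[p[0],p[1],.18]])
E
```

```text
[0.43077414 0.03181864 0.086     ]
q [-0.9   0.57  1.56  0.    1.    0.56] z-axis [ 0.008 -0.01  -1.   ] toolx deg 6.3 tooly deg -83.7
[0.43, -0.25, 0.18] [-0.008  -0.1489 -0.0238]
[0.415, -0.1, 0.18] [-0.0064 -0.2997 -0.0255]
[0.405, 0.02, 0.18] [-0.0031 -0.42   -0.0268]
[np.float64(0.4307741372437672), np.float64(0.0318186442486901), 0.18] [ 0.0239 -0.4289 -0.0267]
```

arm_command(
  delta_rot=[
    [0,0,0],
    [0,0,0],
    [0,0,0],
    [0,0,0],
    [0,0,0],
    [0,0,0],
    [0,0,0],
    [0,0,0],
    [0,0,0],
    [0,0,0],
    [0,0,0],
    [0,0,0],
  ],
  delta_pos=[
    [0,-0.035,-0.025],
    [-0.004,-0.075,-0.025],
    [-0.008,-0.115,-0.025],
    [-0.008,-0.155,-0.025],
    [-0.007,-0.195,-0.025],
    [-0.007,-0.235,-0.025],
    [-0.006,-0.275,-0.025],
    [-0.006,-0.315,-0.025],
    [-0.004,-0.355,-0.025],
    [0.005,-0.39,-0.025],
    [0.023,-0.429,-0.025],
    [0.023,-0.429,-0.025],
  ],
  gripper=[-1,-1,-1,-1,-1,-1,-1,-1,-1,-1,-1,-1],
)

```text
time: 7.87
position: [0.4276, 0.0409, 0.1764]
tool_rot: [0.998, 0.059, 0.001, -0.001]
ft_force: [0.3, -0.2, 0.1]
grip_width: 0.0873
grip_force: 0.0
```

```bash
python3 - <<'E'
from w import *
o,c,T,h=shot("w4")
print(o["position"],project(c,T,[[.431,.032,.088],[.431,.032,0]]))
E
```

```text
[0.4275893  0.0408943  0.17644963] [[331.9581943  201.85744087]
 [329.16381161 178.53055259]]
```

View pics/w4.png

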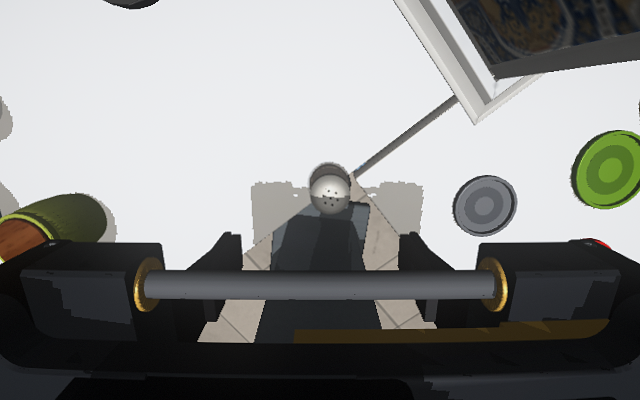

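The shaker's domed top is at (330,194), with the grey coaster at (485,206).

```bash
python3 - <<'E'
from w import *
o,c,T,h=shot()
print(cast(c,T,[[330,194]],.083),cast(c,T,[[485,206],[610,169]],.009))
print(o["position"])
g=cv2.GaussianBlur(c["pixels"],(3,3),0)
k=blob(h,(0,0,40),(180,60,150),(440,165,530,245));print(k[0],cv2.fitEllipse(k[2]),cast(c,T,[k[0]],.009))
p=cast(c,T,[[330,194]],.083)[0]
plan([[p[0],p[1],.031]])
E
```

```text
[[0.43574643 0.03155984 0.083     ]] [[ 0.42245857 -0.14317122  0.009     ]
 [ 0.48007202 -0.27271234  0.009     ]]
[0.42731023 0.03848622 0.17632094]
[481.89135966 204.56377918] ((481.8925476074219, 204.5734100341797), (58.58661651611328, 65.58056640625), 58.2955322265625) [[ 0.42365435 -0.13928243  0.009     ]]
q [-0.18  0.34  1.96 -0.    0.84  1.28] z-axis [-0.001 -0.    -1.   ] toolx deg 6.6 tooly deg -83.4
[np.float64(0.43574643094108345), np.float64(0.03155983993818351), 0.031] [0.0082 0.0061 0.1452]
```

arm_command(
  delta_rot=[
    [0,0,0],
    [0,0,0],
    [0,0,0],
    [0,0,0],
    [0,0,0],
    [0,0,0],
  ],
  delta_pos=[
    [0.008,0.004,0.02],
    [0.008,0.004,0.04],
    [0.008,0.004,0.04],
    [0.008,0.004,0.04],
    [0.008,0.004,0.04],
    [0.008,0.004,0.04],
  ],
  gripper=[-1,-1,-1,-1,-1,-1],
)

```text
time: 8.47
position: [0.436, 0.031, 0.1373]
tool_rot: [0.999, 0.054, 0.001, 0.0]
ft_force: [-0.6, 0.5, -0.2]
grip_width: 0.0869
grip_force: 0.0
```

```bash
python3 - <<'E'
from w import *
o,c,T,h=shot("w5")
print(o["position"])
p=project(c,T,[[.436,.034,.083]])[0].astype(int);print(p)
g=cv2.medianBlur(cv2.cvtColor(c["pixels"],cv2.COLOR_BGR2GRAY),5)[p[1]-60:p[1]+60,p[0]-60:p[0]+60]
C=cv2.HoughCircles(g,cv2.HOUGH_GRADIENT,1,30,param1=80,param2=15,minRadius=14,maxRadius=36);print(C+[p[0]-60,p[1]-60,0] if C is not None else C)
cv2.imwrite("pics/w5c.png",c["pixels"][100:320,200:460])
k=blob(h,(0,0,40),(180,60,150),(440,130,560,270));print(k[0],cv2.fitEllipse(k[2]),cast(c,T,[k[0]],.009))
E
```

```text
[0.43597733 0.03102571 0.13726725]
[316 218]
[[[319.5        208.5         30.79999924]]]
[491.30246914 219.13979964] ((491.052978515625, 220.9841766357422), (61.20473861694336, 75.21493530273438), 58.95109939575195) [[ 0.42700243 -0.13787356  0.009     ]]
```

View pics/w5c.png

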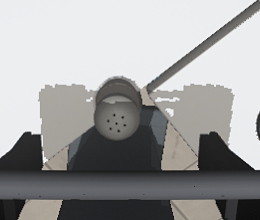

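The shaker's top is centred at about (317,220), within 3 mm of the closing line. I'll descend and grip.

arm_command(
  delta_rot=[
    [0,0,0],
    [0,0,0],
    [0,0,0],
    [0,0,0],
    [0,0,0],
    [0,0,0],
    [0,0,0],
    [0,0,0],
    [0,0,0],
    [0,0,0],
    [0,0,0],
    [0,0,0],
  ],
  delta_pos=[
    [0,-0.002,0.03],
    [0,-0.002,0.06],
    [0,-0.002,0.085],
    [0,-0.002,0.1],
    [0,-0.002,0.106],
    [0,-0.002,0.106],
    [0,-0.002,0.106],
    [0,-0.002,0.106],
    [0,-0.002,0.106],
    [0,-0.002,0.106],
    [0,-0.002,0.106],
    [0,-0.002,0.106],
  ],
  gripper=[-1,-1,-1,-1,-1,-1,-0.3,0,0.3,1,1,1],
)

```text
time: 9.52
position: [0.4357, 0.0338, 0.031]
tool_rot: [0.998, 0.055, 0.001, 0.0]
ft_force: [-0.2, 0.7, -0.5]
grip_width: 0.0551
grip_force: 0.0
```

arm_command(
  delta_rot=[
    [0,0,0],
    [0,0,0],
    [0,0,0],
    [0,0,0],
    [0,0,0],
    [0,0,0],
  ],
  delta_pos=[
    [0,0,0],
    [0,0,0],
    [0,0,0],
    [0,0,0],
    [0,0,0],
    [0,0,0],
  ],
  gripper=[1,1,1,1,1,1],
)

```text
time: 10.02
position: [0.4355, 0.0338, 0.0306]
tool_rot: [0.998, 0.055, 0.0, 0.0]
ft_force: [-0.1, -1.0, 2.7]
grip_width: 0.0407
grip_force: 12.0
```

```bash
python3 - <<'E'
from h import *
plan([[.425,.03,.15],[.415,-.05,.15],[.4225,-.141,.15],[.4225,-.141,.0355]])
o=status.get_obs();print(o["position"],o["ft_force"],o["grip_width"])
E
```

```text
q [-0.18  0.66  2.05 -0.    0.44  1.28] z-axis [ 0. -0. -1.] toolx deg 6.3 tooly deg -83.7
[0.425, 0.03, 0.15] [-0.0109  0.0026 -0.1194]
[0.415, -0.05, 0.15] [-0.0296  0.081  -0.1194]
[0.4225, -0.141, 0.15] [-0.0322  0.1723 -0.1194]
[0.4225, -0.141, 0.0355] [-0.0322  0.1723 -0.0049]
[0.43553911 0.03376119 0.0305924 ] [-0.0875154  -0.96501378  2.74585454] 0.04069898283860116
```

arm_command(
  delta_rot=[
    [0,0,0],
    [0,0,0],
    [0,0,0],
    [0,0,0],
    [0,0,5],
    [0,0,10],
    [0,0,15],
    [0,0,20],
    [0,0,25],
    [0,0,25],
    [0,0,25],
    [0,0,25],
  ],
  delta_pos=[
    [0,0,-0.03],
    [-0.003,0,-0.06],
    [-0.007,0.001,-0.09],
    [-0.011,0.002,-0.12],
    [-0.017,0.03,-0.12],
    [-0.024,0.055,-0.12],
    [-0.03,0.081,-0.12],
    [-0.031,0.11,-0.12],
    [-0.032,0.14,-0.12],
    [-0.032,0.172,-0.11],
    [-0.032,0.173,-0.1],
    [-0.032,0.173,-0.1],
  ],
  gripper=[1,1,1,1,1,1,1,1,1,1,1,1],
)

```text
time: 11.02
position: [0.422, -0.1429, 0.1291]
tool_rot: [0.986, -0.164, -0.001, -0.001]
ft_force: [-0.4, 1.0, -1.7]
grip_width: 0.041
grip_force: 11.8
```

arm_command(
  delta_rot=[
    [0,0,0],
    [0,0,0],
    [0,0,0],
  ],
  delta_pos=[
    [0,0,0],
    [0,0,0],
    [0,0,0],
  ],
  gripper=[1,1,1],
)

```text
time: 11.27
position: [0.4224, -0.1405, 0.1308]
tool_rot: [0.987, -0.162, -0.0, -0.0]
ft_force: [0.2, -0.7, -1.4]
grip_width: 0.0411
grip_force: 11.8
```

```bash
python3 - <<'E'
from w import *
o,c,T,h=shot("w6")
print(o["position"],o["grip_width"],o["ft_force"])
print(project(c,T,[[.4225,-.142,.004],list(o["position"]-[0,0,.0306])]))
k=o["position"]
print("expected top centre px",project(c,T,[[k[0],k[1],k[2]-.0306+.09]]))
plan([[.4225,-.142,.0355]])
cv2.imwrite("pics/w6c.png",c["pixels"][80:380,120:520])
E
```

```text
[ 0.42235415 -0.14050105  0.13077693] 0.041099972358839595 [ 0.22162653 -0.70805884 -1.39429891]
[[322.22817938 191.34978348]
 [321.09502423 230.55198481]]
expected top centre px [[321.87682121 319.61503745]]
q [-0.57  0.45  1.96  0.    0.73  1.32] z-axis [-0.  0. -1.] toolx deg -18.6 tooly deg -108.6
[0.4225, -0.142, 0.0355] [0.0004 0.0014 0.0954]
```

View pics/w6c.png

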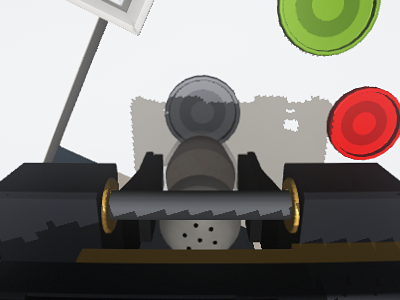

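The grey coaster's centre is at (322,190), matching the projection, and the shaker is held centred and upright with its top at (319,316). Red is at (485,202).

arm_command(
  delta_rot=[
    [0,0,0],
    [0,0,0],
    [0,0,0],
    [0,0,0],
    [0,0,0],
    [0,0,0],
    [0,0,0],
    [0,0,0],
    [0,0,0],
    [0,0,0],
    [0,0,0],
  ],
  delta_pos=[
    [0,0.001,0.025],
    [0,0.001,0.05],
    [0,0.001,0.07],
    [0,0.001,0.083],
    [0,0.001,0.09],
    [0,0.001,0.093],
    [0,0.001,0.095],
    [0,0.001,0.096],
    [0,0.001,0.096],
    [0,0.001,0.096],
    [0,0.001,0.096],
  ],
  gripper=[1,1,1,1,1,1,1,1,1,1,1],
)

```text
time: 12.23
position: [0.4228, -0.1428, 0.0351]
tool_rot: [0.987, -0.162, 0.001, 0.0]
ft_force: [0.4, -0.3, -1.6]
grip_width: 0.0406
grip_force: 11.8
```

```bash
python3 - <<'E'
from h import *
o=status.get_obs();print(o["position"],o["ft_force"])
E
```

```text
[ 0.42276329 -0.14281925  0.03514697] [ 0.38892157 -0.28559105 -1.60711916]
```

Not quite in contact yet, so I'll go a millimetre lower, open slowly, and retreat upward.

arm_command(
  delta_rot=[
    [0,0,0],
    [0,0,0],
    [0,0,0],
    [0,0,0],
    [0,0,0],
    [0,0,0],
    [0,0,0],
    [0,0,0],
    [0,0,0],
    [0,0,0],
    [0,0,0],
    [0,0,0],
  ],
  delta_pos=[
    [0,0,0.001],
    [0,0,0.001],
    [0,0,0.001],
    [0,0,0.001],
    [0,0,0.001],
    [0,0,0.001],
    [0,0,0.001],
    [0,0,0.001],
    [0,0,-0.02],
    [0,0,-0.055],
    [0,0,-0.09],
    [0,0,-0.13],
  ],
  gripper=[1,1,0,-0.2,-0.4,-0.6,-0.8,-0.8,-0.8,-0.8,-1,-1],
)

```text
time: 13.23
position: [0.4212, -0.1419, 0.165]
tool_rot: [0.987, -0.162, -0.002, -0.001]
ft_force: [1.0, -0.7, -0.5]
grip_width: 0.0839
grip_force: 0.0
```

arm_command(
  delta_rot=[
    [0,0,0],
    [0,0,0],
    [0,0,0],
  ],
  delta_pos=[
    [0,0,0],
    [0,0,0],
    [0,0,0],
  ],
  gripper=[-1,-1,-1],
)

```text
time: 13.48
position: [0.4219, -0.1423, 0.1643]
tool_rot: [0.987, -0.162, -0.0, -0.0]
ft_force: [-0.0, -0.1, -0.4]
grip_width: 0.0869
grip_force: 0.0
```

```bash
python3 - <<'E'
from w import *
o,c,T,h=shot("w7")
print(o["position"])
k=blob(h,(0,120,50),(12,255,255),(400,120,640,300));print("red",k[0],cv2.fitEllipse(k[2])[1],cast(c,T,[k[0]],.009))
k=blob(h,(36,90,30),(60,255,255),(330,0,560,160));print("green",k[0],cv2.fitEllipse(k[2])[1],cast(c,T,[k[0]],.009))
print("shaker px",project(c,T,[[.4225,-.142,.094],[.4225,-.142,.004]]))
cv2.imwrite("pics/w7c.png",c["pixels"][80:260,220:420])
plan([[.415,-.05,.18],[.40,.05,.18],[.353,.309,.16]])
E
```

```text
[ 0.42187223 -0.14226317  0.16430962]
red [467.94980977 193.51370598] (62.57870101928711, 69.58180236816406) [[ 0.36423345 -0.28414783  0.009     ]]
green [433.3573022  83.9678019] (88.43682861328125, 96.83938598632812) [[ 0.48074099 -0.27450936  0.009     ]]
shaker px [[320.31684841 210.4753526 ]
 [320.21446284 183.12858477]]
q [-0.58  0.39  1.93 -0.    0.83  1.32] z-axis [-0.002  0.001 -1.   ] toolx deg -18.7 tooly deg -108.7
[0.415, -0.05, 0.18] [-0.0356 -0.0851 -0.0163]
[0.4, 0.05, 0.18] [-0.0818 -0.175  -0.0161]
[0.353, 0.309, 0.16] [-0.2092 -0.4053  0.0044]
```

View pics/w7c.png

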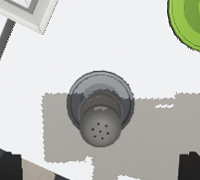

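The shaker stands in the grey coaster with its top at (321,209), where it should be. Next is the pot.

arm_command(
  delta_rot=[
    [0,0,0],
    [0,0,-5],
    [0,0,-10],
    [0,0,-17],
    [0,0,-24],
    [0,0,-31],
    [0,0,-38],
    [0,0,-45],
    [0,0,-52],
    [0,0,-59],
    [0,0,-66],
    [0,0,-73],
  ],
  delta_pos=[
    [-0.012,-0.028,-0.01],
    [-0.024,-0.056,-0.016],
    [-0.036,-0.085,-0.016],
    [-0.05,-0.115,-0.016],
    [-0.066,-0.145,-0.016],
    [-0.082,-0.175,-0.016],
    [-0.099,-0.206,-0.016],
    [-0.116,-0.237,-0.016],
    [-0.134,-0.269,-0.016],
    [-0.152,-0.301,-0.016],
    [-0.17,-0.334,-0.01],
    [-0.189,-0.369,-0.005],
  ],
  gripper=[-1,-1,-1,-1,-1,-1,-1,-1,-1,-1,-1,-1],
)

```text
time: 14.53
position: [0.3598, 0.2686, 0.1676]
tool_rot: [0.888, 0.459, -0.002, -0.0]
ft_force: [0.1, -0.2, 0.2]
grip_width: 0.087
grip_force: 0.0
```

```bash
python3 - <<'E'
from h import *
plan([[.354,.309,.16]])
E
```

```text
q [ 0.39  0.38  1.92 -0.    0.84  1.01] z-axis [-0.004 -0.002 -1.   ] toolx deg 54.6 tooly deg -35.4
[0.354, 0.309, 0.16] [ 0.0297 -0.0281  0.0075]
```

arm_command(
  delta_rot=[
    [0,0,-7],
    [0,0,-14],
    [0,0,-21],
    [0,0,-28],
    [0,0,-35],
    [0,0,-35],
    [0,0,-35],
    [0,0,-35],
    [0,0,-35],
  ],
  delta_pos=[
    [0.015,-0.014,0.004],
    [0.03,-0.028,0.007],
    [0.03,-0.028,0.007],
    [0.03,-0.028,0.007],
    [0.03,-0.028,0.007],
    [0.03,-0.028,0.007],
    [0.03,-0.028,0.007],
    [0.03,-0.028,0.007],
    [0.03,-0.028,0.007],
  ],
  gripper=[-1,-1,-1,-1,-1,-1,-1,-1,-1],
)

```text
time: 15.28
position: [0.356, 0.3079, 0.1619]
tool_rot: [0.712, 0.702, -0.001, -0.0]
ft_force: [0.6, 0.1, 0.3]
grip_width: 0.0872
grip_force: 0.0
```

```bash
python3 - <<'E'
from w import *
o,c,T,h=shot("w8");print(o["position"])
p=project(c,T,[[.353,.309,.083]])[0].astype(int);print(p)
k=blob(h,(0,60,20),(20,255,255),(p[0]-70,p[1]-70,p[0]+70,min(p[1]+70,238)));print("lid",k[0],cv2.fitEllipse(k[2]),cast(c,T,[k[0]],.084))
k=blob(h,(20,60,20),(60,255,255),(p[0]-90,p[1]-90,p[0]+90,min(p[1]+90,238)));print("pot",cv2.boundingRect(k[2]))
k=blob(h,(0,130,50),(15,255,255),(300,0,640,140))
print("jar",k and (k[0],k[1],cast(c,T,[k[0]],.1)))
plan([[.353,.309,.041]])
E
```

```text
[0.35601569 0.307876   0.16193097]
[315 206]
lid [315.02107671 205.23491044] ((315.02850341796875, 205.26144409179688), (65.18102264404297, 67.07032775878906), 102.08334350585938) [[0.35286097 0.31014235 0.084     ]]
pot (276, 154, 79, 84)
jar (array([490.94879447,  62.26768036]), 3518.5, array([[0.47121264, 0.41245768, 0.1       ]]))
q [0.47 0.42 1.87 0.   0.85 0.49] z-axis [-0.001 -0.    -1.   ] toolx deg 89.2 tooly deg -0.8
[0.353, 0.309, 0.041] [ 0.0011 -0.0031  0.1212]
```

View pics/w8.png

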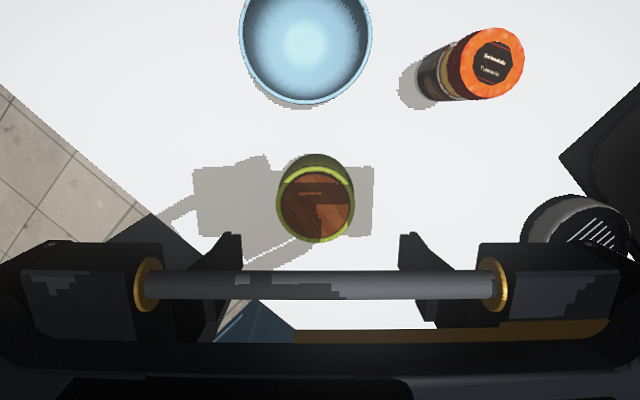

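The view shows the pot's lid at (315,205), the bowl at (305,45) and the jar's cap at (491,62). I'll descend on the pot.

arm_command(
  delta_rot=[
    [0,0,0],
    [0,0,0],
    [0,0,0],
    [0,0,0],
    [0,0,0],
    [0,0,0],
    [0,0,0],
    [0,0,0],
    [0,0,0],
    [0,0,0],
    [0,0,0],
    [0,0,0],
  ],
  delta_pos=[
    [0.002,-0.003,0.02],
    [0.002,-0.003,0.04],
    [0.002,-0.003,0.055],
    [0.002,-0.003,0.07],
    [0.002,-0.003,0.085],
    [0.002,-0.003,0.1],
    [0.002,-0.003,0.112],
    [0.002,-0.003,0.121],
    [0.002,-0.003,0.121],
    [0.002,-0.003,0.121],
    [0.002,-0.003,0.121],
    [0.002,-0.003,0.121],
  ],
  gripper=[-1,-1,-1,-1,-1,-1,-1,-1,-1,-0.7,-0.4,1],
  grip_force=20,
)

```text
time: 16.33
position: [0.3538, 0.3105, 0.0422]
tool_rot: [0.711, 0.703, 0.001, 0.0]
ft_force: [0.2, -0.4, -0.7]
grip_width: 0.0741
grip_force: 0.0
```

arm_command(
  delta_rot=[
    [0,0,0],
    [0,0,0],
    [0,0,0],
    [0,0,0],
    [0,0,0],
  ],
  delta_pos=[
    [0,0,0],
    [0,0,0],
    [0,0,0],
    [0,0,0],
    [0,0,0],
  ],
  gripper=[1,1,1,1,1],
)

```text
time: 16.75
position: [0.3535, 0.3104, 0.0422]
tool_rot: [0.711, 0.703, 0.0, 0.0]
ft_force: [-0.7, 0.7, 6.6]
grip_width: 0.0669
grip_force: 20.0
```

```bash
python3 - <<'E'
from h import *
o=status.get_obs();print(o["position"],o["grip_width"],o["grip_force"],o["ft_force"])
plan([[.353,.309,.16],[.40,.05,.16],[.415,-.05,.16],[.415,-.1,.16],[.43,-.17,.16],[.4805,-.2745,.15]])
E
```

```text
[0.3534872  0.31040543 0.0421994 ] 0.06688750799708289 20.000910215458134 [-0.66619662  0.71837022  6.62497322]
q [0.48 0.65 1.96 0.   0.53 0.49] z-axis [ 0.001  0.001 -1.   ] toolx deg 89.3 tooly deg -0.7
[0.353, 0.309, 0.16] [-0.0014 -0.0004 -0.1178]
[0.4, 0.05, 0.16] [-0.2598  0.0497 -0.1179]
[0.415, -0.05, 0.16] [-0.3596  0.0659 -0.1179]
[0.415, -0.1, 0.16] [-0.4096  0.0665 -0.118 ]
[0.43, -0.17, 0.16] [-0.4794  0.0823 -0.118 ]
[0.4805, -0.2745, 0.15] [-0.5833  0.1341 -0.108 ]
```

arm_command(
  delta_rot=[
    [0,0,0],
    [0,0,0],
    [0,0,0],
    [0,0,0],
    [0,0,6],
    [0,0,12],
    [0,0,19],
    [0,0,26],
    [0,0,33],
    [0,0,40],
    [0,0,47],
    [0,0,54],
  ],
  delta_pos=[
    [0,0,-0.035],
    [0,0,-0.072],
    [0,0,-0.11],
    [0,0,-0.147],
    [-0.03,0.006,-0.148],
    [-0.06,0.012,-0.148],
    [-0.09,0.018,-0.148],
    [-0.12,0.024,-0.148],
    [-0.15,0.029,-0.148],
    [-0.18,0.035,-0.148],
    [-0.21,0.04,-0.148],
    [-0.24,0.046,-0.148],
  ],
  gripper=[1,1,1,1,1,1,1,1,1,1,1,1],
)

```text
time: 17.75
position: [0.3959, 0.0683, 0.1894]
tool_rot: [0.954, 0.301, -0.0, -0.0]
ft_force: [0.6, -0.5, -2.4]
grip_width: 0.0671
grip_force: 20.0
```

```bash
python3 - <<'E'
from h import *
plan([[.405,.04,.19],[.415,-.05,.19],[.415,-.1,.19],[.43,-.17,.19],[.4805,-.2745,.15]])
E
```

```text
q [-0.11  0.29  2.   -0.    0.85  0.85] z-axis [-0.001  0.    -1.   ] toolx deg 35.0 tooly deg -55.0
[0.405, 0.04, 0.19] [-0.0088  0.0284 -0.0006]
[0.415, -0.05, 0.19] [-0.0522  0.1079 -0.0006]
[0.415, -0.1, 0.19] [-0.0809  0.1489 -0.0006]
[0.43, -0.17, 0.19] [-0.1087  0.2148 -0.0006]
[0.4805, -0.2745, 0.15] [-0.1272  0.3294  0.0394]
```

arm_command(
  delta_rot=[
    [0,0,6],
    [0,0,12],
    [0,0,18],
    [0,0,24],
    [0,0,30],
    [0,0,36],
    [0,0,42],
    [0,0,48],
    [0,0,54],
    [0,0,60],
    [0,0,65],
    [0,0,65],
  ],
  delta_pos=[
    [-0.009,0.028,0],
    [-0.023,0.055,0],
    [-0.038,0.081,0],
    [-0.052,0.108,0],
    [-0.067,0.128,0],
    [-0.081,0.149,0],
    [-0.095,0.182,0],
    [-0.109,0.215,0],
    [-0.115,0.253,0.0],
    [-0.121,0.291,0.01],
    [-0.127,0.329,0.03],
    [-0.127,0.329,0.039],
  ],
  gripper=[1,1,1,1,1,1,1,1,1,1,1,1],
)

```text
time: 18.75
position: [0.4869, -0.28, 0.1494]
tool_rot: [0.966, -0.259, 0.004, 0.003]
ft_force: [0.1, -0.9, -0.6]
grip_width: 0.0672
grip_force: 20.0
```

arm_command(
  delta_rot=[
    [0,0,0],
    [0,0,0],
    [0,0,0],
  ],
  delta_pos=[
    [0,0,0],
    [0,0,0],
    [0,0,0],
  ],
  gripper=[1,1,1],
)

```text
time: 19.0
position: [0.4821, -0.2706, 0.1505]
tool_rot: [0.967, -0.256, -0.001, -0.001]
ft_force: [-0.3, 0.3, -1.8]
grip_width: 0.0675
grip_force: 20.0
```

```bash
python3 - <<'E'
from w import *
o,c,T,h=shot("w9");print(o["position"],o["grip_width"])
print("green",project(c,T,[[.4805,-.2745,.009]]))
plan([[.4805,-.2745,.0465]])
E
```

```text
[ 0.48207594 -0.27058092  0.1504871 ] 0.06751557459260393
green [[325.15367754 187.16744505]]
q [-0.71  0.53  1.68  0.    0.93  1.37] z-axis [-0.001  0.001 -1.   ] toolx deg -29.6 tooly deg -119.6
[0.4805, -0.2745, 0.0465] [0.0003 0.0043 0.1045]
```

View pics/w9.png

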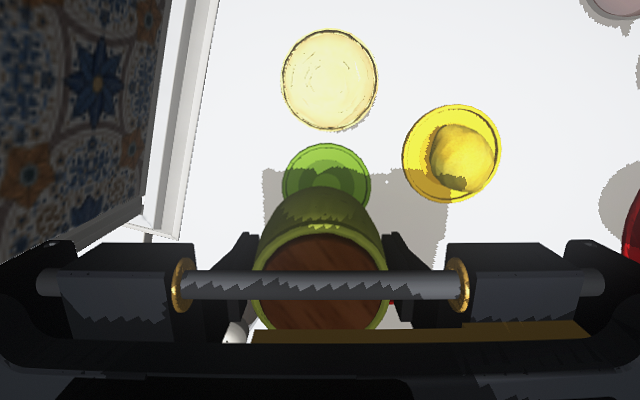

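The green coaster is seen at x 283 to 371, so its centre is about (327,187), which agrees. The tin at (329,80) is clear of the fingers. I'll lower the pot.

arm_command(
  delta_rot=[
    [0,0,0],
    [0,0,0],
    [0,0,0],
    [0,0,0],
    [0,0,0],
    [0,0,0],
    [0,0,0],
    [0,0,0],
    [0,0,0],
    [0,0,0],
    [0,0,0],
    [0,0,0],
  ],
  delta_pos=[
    [0.0,0.004,0.025],
    [0.0,0.004,0.05],
    [0.0,0.004,0.07],
    [0.0,0.004,0.082],
    [0.0,0.004,0.09],
    [0.0,0.004,0.096],
    [0.0,0.004,0.1],
    [0.0,0.004,0.102],
    [0.0,0.004,0.103],
    [0.0,0.004,0.104],
    [0.0,0.004,0.104],
    [0.0,0.004,0.104],
  ],
  gripper=[1,1,1,1,1,1,1,1,1,1,1,1],
)

```text
time: 20.05
position: [0.4813, -0.2759, 0.047]
tool_rot: [0.967, -0.256, 0.0, 0.0]
ft_force: [0.2, 0.2, -1.6]
grip_width: 0.0668
grip_force: 20.0
```

```bash
python3 - <<'E'
from h import *
o=status.get_obs();print(o["position"],o["ft_force"])
plan([[.4805,-.2745,.0465]])
E
```

```text
[ 0.48128553 -0.27587358  0.04695973] [ 0.15018221  0.1689198  -1.56134443]
q [-0.72  0.7   1.74 -0.    0.7   1.37] z-axis [ 0.001 -0.001 -1.   ] toolx deg -29.7 tooly deg -119.7
[0.4805, -0.2745, 0.0465] [-0.0014 -0.0008  0.0005]
```

arm_command(
  delta_rot=[
    [0,0,0],
    [0,0,0],
    [0,0,0],
    [0,0,0],
    [0,0,0],
    [0,0,0],
    [0,0,0],
    [0,0,0],
    [0,0,0],
    [0,0,0],
    [0,0,0],
    [0,0,0],
  ],
  delta_pos=[
    [-0.001,-0.001,0.001],
    [-0.001,-0.001,0.001],
    [-0.001,-0.001,0.001],
    [-0.001,-0.001,0.001],
    [-0.001,-0.001,0.001],
    [-0.001,-0.001,0.001],
    [-0.001,-0.001,0.001],
    [-0.001,-0.001,0.001],
    [-0.001,-0.001,-0.02],
    [-0.001,-0.001,-0.05],
    [-0.001,-0.001,-0.085],
    [-0.001,-0.001,-0.125],
  ],
  gripper=[1,1,-0.6,-0.7,-0.8,-0.9,-1,-1,-1,-1,-1,-1],
)

```text
time: 21.05
position: [0.4795, -0.2733, 0.1714]
tool_rot: [0.967, -0.256, -0.002, -0.001]
ft_force: [1.0, -0.2, 0.2]
grip_width: 0.0869
grip_force: 0.0
```

```bash
python3 - <<'E'
from w import *
o,c,T,h=shot("w10");print(o["position"],o["grip_width"])
p=project(c,T,[[.4805,-.2745,.088]])[0].astype(int)
k=blob(h,(0,60,20),(20,255,255),(p[0]-70,p[1]-70,p[0]+70,min(p[1]+70,238)));print("lid",k[0],cv2.fitEllipse(k[2])[1],cast(c,T,[k[0]],.088))
plan([[.43,-.17,.19],[.415,-.1,.19],[.41,.0,.19],[.43,.15,.19],[.470,.4115,.17]])
E
```

```text
[ 0.47953078 -0.27325979  0.17143664] 0.08691153607395107
lid [321.43155124 202.5158465 ] (64.05157470703125, 65.46139526367188) [[ 0.48149359 -0.27470786  0.088     ]]
q [-0.72  0.49  1.66  0.    0.99  1.37] z-axis [ 0.01  -0.008 -1.   ] toolx deg -29.7 tooly deg -119.7
[0.43, -0.17, 0.19] [-0.0996 -0.066  -0.0113]
[0.415, -0.1, 0.19] [-0.1473 -0.1194 -0.012 ]
[0.41, 0.0, 0.19] [-0.2011 -0.2039 -0.0129]
[0.43, 0.15, 0.19] [-0.2579 -0.3441 -0.0139]
[0.47, 0.4115, 0.17] [-0.3528 -0.5912  0.0043]
```

The pot measures 1 mm off its coaster's centre. Last is the jar.

arm_command(
  delta_rot=[
    [0,0,0],
    [0,0,0],
    [0,0,0],
    [0,0,0],
    [0,0,-4],
    [0,0,-9],
    [0,0,-15],
    [0,0,-21],
    [0,0,-27],
    [0,0,-33],
    [0,0,-39],
    [0,0,-45],
  ],
  delta_pos=[
    [-0.033,-0.022,-0.01],
    [-0.066,-0.044,-0.015],
    [-0.1,-0.066,-0.015],
    [-0.123,-0.092,-0.015],
    [-0.147,-0.119,-0.015],
    [-0.165,-0.148,-0.015],
    [-0.183,-0.176,-0.015],
    [-0.201,-0.204,-0.015],
    [-0.215,-0.239,-0.015],
    [-0.229,-0.274,-0.015],
    [-0.243,-0.309,-0.015],
    [-0.258,-0.344,-0.015],
  ],
  gripper=[-1,-1,-1,-1,-1,-1,-1,-1,-1,-1,-1,-1],
)

```text
time: 22.1
position: [0.4268, 0.1542, 0.1866]
tool_rot: [0.991, 0.136, 0.0, 0.0]
ft_force: [1.2, -0.1, 0.3]
grip_width: 0.0869
grip_force: 0.0
```

```bash
python3 - <<'E'
from h import *
plan([[.43,.15,.19],[.470,.4115,.17]])
E
```

```text
q [ 0.1   0.36  1.89 -0.    0.9   1.4 ] z-axis [ 0.001  0.    -1.   ] toolx deg 15.6 tooly deg -74.4
[0.43, 0.15, 0.19] [ 0.0019  0.0049 -0.0034]
[0.47, 0.4115, 0.17] [ 0.1108 -0.2361  0.0166]
```

arm_command(
  delta_rot=[
    [0,0,-3],
    [0,0,-6],
    [0,0,-9],
    [0,0,-12],
    [0,0,-15],
    [0,0,-15],
    [0,0,-15],
    [0,0,-15],
    [0,0,-15],
    [0,0,-15],
    [0,0,-15],
  ],
  delta_pos=[
    [0.016,-0.034,0],
    [0.032,-0.067,0],
    [0.047,-0.1,0],
    [0.063,-0.135,0],
    [0.079,-0.168,0.005],
    [0.095,-0.203,0.01],
    [0.111,-0.236,0.017],
    [0.111,-0.236,0.017],
    [0.111,-0.236,0.017],
    [0.111,-0.236,0.017],
    [0.111,-0.236,0.017],
  ],
  gripper=[-1,-1,-1,-1,-1,-1,-1,-1,-1,-1,-1],
)

```text
time: 23.02
position: [0.4711, 0.408, 0.1694]
tool_rot: [0.965, 0.261, -0.001, 0.0]
ft_force: [-0.1, -0.4, -0.2]
grip_width: 0.0869
grip_force: 0.0
```

```bash
python3 - <<'E'
from w import *
o,c,T,h=shot("w11");print(o["position"],o["grip_width"])
p=project(c,T,[[.470,.4115,.106]])[0].astype(int);print(p)
m=cv2.inRange(h[p[1]-80:min(p[1]+80,238),p[0]-90:p[0]+90],(0,150,120),(15,255,255))
k=blob(h,(0,150,120),(15,255,255),(p[0]-90,p[1]-80,p[0]+90,min(p[1]+80,238)));print("cap",k[0],cv2.fitEllipse(k[2]),cv2.boundingRect(k[2]),cast(c,T,[k[0],cv2.fitEllipse(k[2])[0]],.104))
w=cast(c,T,[cv2.fitEllipse(k[2])[0]],.104)[0]
cv2.imwrite("pics/w11c.png",c["pixels"][80:320,160:480])
plan([[w[0],w[1],.075]])
E
```

```text
[0.47110828 0.40800722 0.16942658] 0.08694383130461447
[315 213]
cap [314.92754555 212.29303323] ((314.975341796875, 212.24288940429688), (53.02620315551758, 56.62373733520508), 89.75008392333984) (287, 185, 57, 53) [[0.47005319 0.41176691 0.104     ]
 [0.47010552 0.41175582 0.104     ]]
q [ 0.53  0.59  1.49 -0.    1.07  1.58] z-axis [-0.001 -0.001 -1.   ] toolx deg 30.2 tooly deg -59.8
[np.float64(0.470105523020796), np.float64(0.41175581808630507), 0.075] [ 0.001  -0.004   0.0947]
```

View pics/w11c.png

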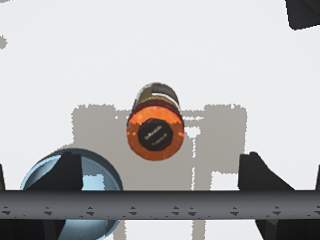

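The jar's cap is at (315,212), and the bowl stays below the fingertips. I'll grip the cap.

arm_command(
  delta_rot=[
    [0,0,0],
    [0,0,0],
    [0,0,0],
    [0,0,0],
    [0,0,0],
    [0,0,0],
    [0,0,0],
    [0,0,0],
    [0,0,0],
    [0,0,0],
    [0,0,0],
    [0,0,0],
  ],
  delta_pos=[
    [0.001,-0.004,0.025],
    [0.001,-0.004,0.05],
    [0.001,-0.004,0.075],
    [0.001,-0.004,0.09],
    [0.001,-0.004,0.094],
    [0.001,-0.004,0.094],
    [0.001,-0.004,0.094],
    [0.001,-0.004,0.094],
    [0.001,-0.004,0.094],
    [0.001,-0.004,0.094],
    [0.001,-0.004,0.094],
    [0.001,-0.004,0.094],
  ],
  gripper=[-1,-1,-1,-1,-1,-0.5,-0.2,0,0.2,1,1,1],
  grip_force=15,
)

```text
time: 24.07
position: [0.4706, 0.4134, 0.0761]
tool_rot: [0.965, 0.262, 0.0, -0.0]
ft_force: [0.1, -0.3, -0.9]
grip_width: 0.0484
grip_force: 0.0
```

arm_command(
  delta_rot=[
    [0,0,0],
    [0,0,0],
    [0,0,0],
    [0,0,0],
    [0,0,0],
    [0,0,0],
  ],
  delta_pos=[
    [0,0,0],
    [0,0,0],
    [0,0,0],
    [0,0,0],
    [0,0,0],
    [0,0,0],
  ],
  gripper=[1,1,1,1,1,1],
)

```text
time: 24.57
position: [0.4706, 0.4134, 0.0759]
tool_rot: [0.965, 0.262, 0.0, -0.0]
ft_force: [-0.3, -0.6, 3.7]
grip_width: 0.0443
grip_force: 15.0
```

```bash
python3 - <<'E'
from h import *
o=status.get_obs();print(o["position"],o["grip_width"],o["grip_force"],o["ft_force"])
plan([[.47,.41,.215],[.43,.15,.215],[.41,.0,.215],[.405,-.1,.215]])
E
```

```text
[0.47063711 0.41337861 0.07586843] 0.04430137723319754 14.983313584025382 [-0.28935197 -0.60553013  3.74950749]
q [ 0.54  0.72  1.54 -0.    0.88  1.58] z-axis [ 0.001  0.    -1.   ] toolx deg 30.3 tooly deg -59.7
[0.47, 0.41, 0.215] [-0.0022  0.0026 -0.1391]
[0.43, 0.15, 0.215] [-0.168   0.2068 -0.1392]
[0.41, 0.0, 0.215] [-0.261   0.3262 -0.1393]
[0.405, -0.1, 0.215] [-0.3158  0.41   -0.1393]
```

arm_command(
  delta_rot=[
    [0,0,0],
    [0,0,0],
    [0,0,0],
    [0,0,0],
    [0,0,0],
    [0,0,0],
    [0,0,0],
    [0,0,0],
    [0,0,5],
    [0,0,10],
    [0,0,15],
    [0,0,20],
  ],
  delta_pos=[
    [0,0,-0.03],
    [0,0,-0.065],
    [0,0,-0.1],
    [0,0,-0.13],
    [-0.02,0.025,-0.135],
    [-0.041,0.051,-0.135],
    [-0.062,0.077,-0.135],
    [-0.083,0.103,-0.135],
    [-0.104,0.129,-0.135],
    [-0.125,0.155,-0.135],
    [-0.146,0.18,-0.135],
    [-0.168,0.207,-0.135],
  ],
  gripper=[1,1,1,1,1,1,1,1,1,1,1,1],
)

```text
time: 25.57
position: [0.4288, 0.1486, 0.2101]
tool_rot: [0.996, 0.088, -0.001, -0.0]
ft_force: [0.1, -0.2, -1.5]
grip_width: 0.044
grip_force: 15.0
```

```bash
python3 - <<'E'
from h import *
o=status.get_obs();print(o["position"],o["grip_width"])
plan([[.43,.15,.21],[.41,.0,.21],[.405,-.1,.21],[.39,-.2,.21],[.363,-.2845,.18]])
E
```

```text
[0.42877146 0.14859594 0.21008604] 0.043967168721669066
q [0.09 0.32 1.86 0.   0.96 1.48] z-axis [-0.001  0.    -1.   ] toolx deg 10.1 tooly deg -79.9
[0.43, 0.15, 0.21] [ 0.0015 -0.0012  0.0001]
[0.41, 0.0, 0.21] [-4.46e-02  1.43e-01  1.00e-04]
[0.405, -0.1, 0.21] [-6.700e-02  2.406e-01  1.000e-04]
[0.39, -0.2, 0.21] [-9.940e-02  3.364e-01  1.000e-04]
[0.363, -0.2845, 0.18] [-0.1407  0.4148  0.0301]
```

arm_command(
  delta_rot=[
    [0,0,1],
    [0,0,2],
    [0,0,3],
    [0,0,4],
    [0,0,5],
    [0,0,6],
    [0,0,7],
    [0,0,8],
    [0,0,9],
    [0,0,10],
    [0,0,10],
    [0,0,10],
  ],
  delta_pos=[
    [-0.011,0.036,0],
    [-0.022,0.072,0],
    [-0.033,0.107,0],
    [-0.045,0.143,0],
    [-0.053,0.176,0],
    [-0.06,0.208,0],
    [-0.067,0.241,0],
    [-0.078,0.274,0],
    [-0.088,0.306,0],
    [-0.1,0.337,0],
    [-0.12,0.375,0.01],
    [-0.14,0.413,0.03],
  ],
  gripper=[1,1,1,1,1,1,1,1,1,1,1,1],
)

```text
time: 26.57
position: [0.3687, -0.2774, 0.1847]
tool_rot: [1.0, 0.003, 0.001, 0.002]
ft_force: [1.2, -0.5, -1.0]
grip_width: 0.0436
grip_force: 15.0
```

arm_command(
  delta_rot=[
    [0,0,0],
    [0,0,0],
    [0,0,0],
    [0,0,0],
  ],
  delta_pos=[
    [0,0,0],
    [0,0,0],
    [0,0,0],
    [0,0,0],
  ],
  gripper=[1,1,1,1],
)

```text
time: 26.9
position: [0.3683, -0.2731, 0.1838]
tool_rot: [1.0, 0.003, -0.0, -0.001]
ft_force: [-0.7, -0.1, -0.4]
grip_width: 0.044
grip_force: 15.0
```

```bash
python3 - <<'E'
from w import *
o,c,T,h=shot("w12");print(o["position"],o["grip_width"])
p=project(c,T,[[.363,-.2845,.009]])[0];print("red px",p);p=p.astype(int)
k=blob(h,(0,120,60),(12,255,255),(p[0]-70,p[1]-70,p[0]+70,p[1]+10));print(cv2.boundingRect(k[2]),cast(c,T,[[cv2.boundingRect(k[2])[0]+cv2.boundingRect(k[2])[2]/2,cv2.boundingRect(k[2])[1]]],.009))
plan([[.363,-.2845,.0805]])
E
```

```text
[ 0.36829594 -0.27309041  0.1838361 ] 0.04402383602585916
red px [331.09399288 185.48168554]
(299, 153, 65, 42) [[ 0.39819422 -0.28435096  0.009     ]]
q [-0.88  0.37  1.88  0.    0.9   0.68] z-axis [-0.     0.001 -1.   ] toolx deg 0.4 tooly deg -89.6
[0.363, -0.2845, 0.0805] [-0.0056  0.0115  0.1035]
```

View pics/w12.png

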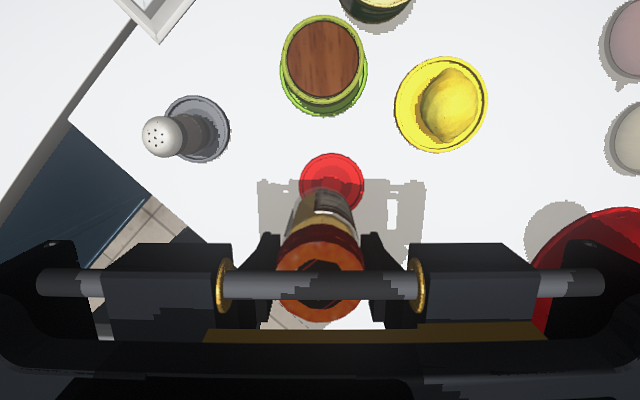

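All three placed things stand properly: shaker (160,137), pot (322,60) and lemon (452,103). The red coaster at (331,186) matches its measured place, so I'll lower the jar.

arm_command(
  delta_rot=[
    [0,0,0],
    [0,0,0],
    [0,0,0],
    [0,0,0],
    [0,0,0],
    [0,0,0],
    [0,0,0],
    [0,0,0],
    [0,0,0],
    [0,0,0],
    [0,0,0],
    [0,0,0],
  ],
  delta_pos=[
    [-0.003,0.006,0.02],
    [-0.0055,0.0115,0.04],
    [-0.0055,0.0115,0.06],
    [-0.0055,0.0115,0.078],
    [-0.0055,0.0115,0.09],
    [-0.0055,0.0115,0.096],
    [-0.0055,0.0115,0.1],
    [-0.0055,0.0115,0.102],
    [-0.0055,0.0115,0.103],
    [-0.0055,0.0115,0.103],
    [-0.0055,0.0115,0.103],
    [-0.0055,0.0115,0.103],
  ],
  gripper=[1,1,1,1,1,1,1,1,1,1,1,1],
)

```text
time: 27.95
position: [0.3632, -0.2865, 0.0814]
tool_rot: [1.0, 0.003, 0.0, 0.0]
ft_force: [-0.3, -0.4, -0.4]
grip_width: 0.0439
grip_force: 15.0
```

```bash
python3 - <<'E'
from h import *
o=status.get_obs();print(o["position"],o["ft_force"])
plan([[.363,-.2845,.0799]])
E
```

```text
[ 0.36315448 -0.286452    0.08141725] [-0.32532238 -0.3926018  -0.37290571]
q [-0.91  0.56  1.96  0.    0.62  0.65] z-axis [ 0.001 -0.001 -1.   ] toolx deg 0.3 tooly deg -89.7
[0.363, -0.2845, 0.0799] [-0.0001 -0.002   0.0015]
```

arm_command(
  delta_rot=[
    [0,0,0],
    [0,0,0],
    [0,0,0],
    [0,0,0],
    [0,0,0],
    [0,0,0],
    [0,0,0],
    [0,0,0],
    [0,0,0],
    [0,0,0],
    [0,0,0],
    [0,0,0],
  ],
  delta_pos=[
    [0,-0.001,0.001],
    [0,-0.001,0.0017],
    [0,-0.001,0.0017],
    [0,-0.001,0.0017],
    [0,-0.001,0.0017],
    [0,-0.001,0.0017],
    [0,-0.001,0.0017],
    [0,-0.001,0.0017],
    [0,-0.001,0.0017],
    [0,-0.001,-0.03],
    [0,-0.001,-0.06],
    [0,-0.001,-0.095],
  ],
  gripper=[1,1,1,-0.1,-0.3,-0.5,-0.7,-0.8,-0.8,-0.8,-0.9,-1],
)

```text
time: 28.95
position: [0.362, -0.2842, 0.1757]
tool_rot: [1.0, 0.003, -0.001, -0.002]
ft_force: [0.9, -0.5, 0.9]
grip_width: 0.0825
grip_force: 0.0
```

arm_command(
  delta_rot=[
    [0,0,0],
    [0,0,0],
    [0,0,0],
    [0,0,0],
  ],
  delta_pos=[
    [0,0,-0.01],
    [0,0,-0.01],
    [0,0,-0.01],
    [0,0,-0.01],
  ],
  gripper=[-1,-1,-1,-1],
)

```text
time: 29.28
position: [0.3622, -0.2843, 0.1849]
tool_rot: [1.0, 0.003, -0.001, -0.001]
ft_force: [-0.0, -0.2, -0.0]
grip_width: 0.0869
grip_force: 0.0
```

```bash
python3 - <<'E'
from w import *
o,c,T,h=shot("w13");print(o["position"],o["grip_width"])
p=project(c,T,[[.363,-.2845,.108]])[0].astype(int)
k=blob(h,(0,150,100),(15,255,255),(p[0]-70,p[1]-15,p[0]+70,min(p[1]+60,238)));print(p,"cap",k[0],cv2.boundingRect(k[2]))
q=cv2.boundingRect(k[2])
print(cast(c,T,[[q[0]+q[2]/2,q[1]+q[3]/2],k[0]],.108))
# all others: dish/lemon, pot
p=project(c,T,[[.4805,-.2745,.088]])[0].astype(int)
k=blob(h,(0,60,20),(20,255,255),(p[0]-60,max(0,p[1]-60),p[0]+60,p[1]+60));print("pot",cast(c,T,[k[0]],.088))
p=project(c,T,[[.448,-.3954,.01]])[0].astype(int);s=c["pixels"][p[1]-60:p[1]+60,p[0]-60:p[0]+60];hs=h[p[1]-60:p[1]+60,p[0]-60:p[0]+60]
for v in (150,175): 
    k=blob(h,(18,90,20),(36,255,v),(p[0]-45,p[1]-45,p[0]+45,p[1]+45));print("lemon dark",k and (k[0],k[1],cast(c,T,[k[0]],.03)))
E
```

```text
[ 0.36223042 -0.28434252  0.18488077] 0.0868863739084451
[320 207] cap [322.55681631 211.82486433] (292, 192, 59, 46)
[[ 0.35694128 -0.28495629  0.108     ]
 [ 0.3595862  -0.28576845  0.108     ]]
pot [[ 0.48022248 -0.2737086   0.088     ]]
lemon dark (array([416.94462025, 102.7478903 ]), 316.0, array([[ 0.44358863, -0.37572162,  0.03      ]]))
lemon dark (array([427.16243742, 100.02710167]), 965.5, array([[ 0.44623854, -0.38534187,  0.03      ]]))
```

```bash
python3 - <<'E'
from w import *
o,c,T,h=shot("w14")
p=project(c,T,[[.363,-.2845,.11]])[0].astype(int)
k=blob(h,(0,0,0),(180,255,70),(p[0]-18,p[1]-18,p[0]+18,p[1]+18));print("dark disc",k[0],k[1],cast(c,T,[k[0]],.109))
k=blob(h,(4,150,100),(15,255,255),(p[0]-45,p[1]-45,p[0]+45,min(p[1]+45,238)));print("cap",cv2.boundingRect(k[2]),cast(c,T,[cv2.fitEllipse(k[2])[0]],.108))
print(o["ft_force"],np.abs(o["joint_velocities"]).max())
E
```

```text
dark disc [322.88313413 211.37782205] 753.0 [[ 0.36024673 -0.28578759  0.109     ]]
cap (296, 183, 54, 55) [[ 0.36092109 -0.28601421  0.108     ]]
[-0.48451596 -0.57375162 -0.89658529] 0.009781392568918117
```

The jar's cap is within 3 mm of its coaster's centre and upright, and the gripper is clear. I'll hand in.

```bash
python3 -c "
from rig import robot
print(robot.hand_in())"
```

```text
the job is handed in; nothing more can be done
None
```

I put the pot, shaker, jar and lemon each on or in the place of its own colour, upright and released, without touching the tin or bowl, and handed the job in at about 29 s; no verdict was returned.

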